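# Unclamp the test sticks, crib-stack them for conditioning and close the jig

## Robot

A 7-joint arm with a two-finger parallel gripper is mounted at the origin on the work surface. World frame = base frame: x ahead of the robot, y to its left, z up, the work surface at z = 0. Lengths are in m, angles in rad, forces in N, time in s.
With the tool pointing down it reaches from about 0.425 to 1.025 m from the base axis. Payload 3.6 kg.
Tool frame: the origin (TCP) lies at the very end of the fingers, on their centre line; the grasp point (between the pads) lies 19 mm behind it; z points along the fingers, y is the line along which they close (so a half turn about z gives the same grasp; the last joint's range is limited). The gripper opens to 85 mm and grips with 20 to 120 N. Pads are 22 mm wide; open, the fingers measure 114 mm over their backs; the gripper's body (76 mm by 85 mm) begins 54 mm behind the grasp point. The pads swing forward as they close: fully open they stand 13 mm farther back than shut.
Start: joints at [-1.433, 0.591, 0.048, 1.609, -0.033, 0.943, -0.034], TCP at [0.166, 0.706, 0.231] pointing down, gripper open.
Joint ranges: [-2.69, 2.69], [-0.47, 2.24], [-1.27, 1.36], [0.19, 2.51], [-1.53, 4.68], [0.08, 2.07], [-3.09, 3.09]. Speed limits (rad/s): [2.57, 2.57, 3.14, 3.14, 3.14, 3.14, 3.14].

## Interface

Orientations are given as a unit quaternion [x, y, z, w].
In Python, from station import bot gives the robot as it stands.
- The arm moves only by the tool play_rows, never from a script. Its argument "deltas" is one flat list of numbers, 5 for each row, row after row: the shift along the tool's x, y, z in mm, then the turn about the tool's z in rad, then the opening, from 0 (shut) to 1 (fully open). In form: [tx, ty, tz, roll, grip, tx, ty, tz, roll, grip, ...]. A call has 1 to 20 rows; each row shifts and turns the commanded pose from where the row before left it, along the tool's axes as they then stand; what a row does not reach is not made up. A row lasts 1/10 s, in which the tool goes at most 50 mm and 8.59 degrees, less where a joint would pass 70% of its speed; a pose out of reach is approached as far as the arm can. A call is refused whole if a number of a shift passes 50 or a number of a turn 0.15, either way. A call with a gripper value outside its range is refused whole. The fingers move at their own pace and stop on an object; "squeeze" is the grip in N (left out, the last holds). Time passes only in rows, so rows that do not move let the fingers close. It gives the time, the measured TCP pose, the force, the opening and the grip force at its end, in the units of the state.
- bot.state(): the state, without advancing time (a new reading comes with each control period).
- bot.camera(name): name is "side" or "top" or "wrist"; returns a dict with "image" (384x512x3 uint8, blue, green, red), "camera_matrix" (3x3 intrinsics, pixels), "camera_from_world" (4x4, takes a point from world to camera coordinates). Camera axes: x right, y up, looking along -z (the intrinsics and any distortion apply to the point x, -y, -z); pixel columns grow to the right and rows downward; lengths in m; the calibration is good to about 2 mm. A picture is of the moment at which its call begins. There is no depth.
- bot.job_done(): hands the job in; it is judged then, once.
The state is a dict: "t": time; "joint_pos": joint angles; "qd": joint speeds; "joint_torque": joint torques, N m; "eef_pos": TCP position; "eef_rot": TCP orientation; "ft_force": force on the tool from outside, world axes, zero at the start; "torque": the same for the moment, N m; "width": finger opening in m; "finger_force": force on a finger pad.
Only numpy, scipy, OpenCV 4.12 (cv2) and the standard library are available. Lean on these libraries where they do the work, as an engineer would, in place of code of your own. Each camera call takes 0.05 s, during which the arm holds its last target. There are 200 camera calls.

## Task

Lift the pawl of the ratchet clamping jig clear of the teeth, slide the clamp bar back to its stop and take out all the wooden test sticks. Stack them crosswise for conditioning, square and centred on the stand: the first pair laid across the two bearers, as far apart as the bearers are, and each further pair across the pair below in the same way; an odd last stick goes on one side, in the place it would have in a pair. Then leave the empty jig closed, its bar pushed fully home and the pawl down in the teeth; do not shift or upset the other things on the bench.

Things in the scene. Friction and masses are not known exactly. Their poses are not given: they have to be found in the camera images.
- jig: Ratchet clamping jig, fixed: grey base plate 12 mm thick, x -90 to 215, y -150 to 150 mm. Origin at bench level amid the row of sticks; x: the way the clamp bar slides back; z up. Four to six sticks lie along x at y = -120, -72, -24, 24, 72 or 120 mm (some empty) on two cross strips (tops 22 mm up, at x -37 to -23 and 29 to 43 mm).
- comb_fence (a point): Middle of the top of the fixed aluminium fence at the jig's -x side, 46 mm up; its face is at jig x = -65.5 mm. Between the sticks its comb teeth (42 mm high, 24 mm wide) reach to x = -40 mm, so that each stick's end stands in a pocket with 2 mm play either side; the pockets are open at the top.
- clamp_bar (a joint): How far the steel clamp bar has slid back along the jig's x, m: 0 clamped, 0.035 at its stop. 296 mm long along the jig's y, top 51 mm up; clamped, its face is at jig x = 65.5 mm and its lip covers the stick ends by 10 mm. Slides stiffly (3 N), stays where left; no more than 3 mm back while the pawl is in the teeth.
- bar_handle (a point): Half-way up the upright round black post on the middle of the clamp bar, by which it is pulled: 20 mm across, 51 to 91 mm above the bench, at jig x = 77.5 mm when clamped; moves with the bar.
- pawl (a joint): Angle of the ratchet pawl, rad: 0 down in the teeth of the rod, clear of them from about 0.2, 1.5 thrown back (nearly upright); grows as its cross bar is raised. Stiff hinge (about 1.5 N at the cross bar): stays where left.
- pawl_grip (a point): Middle of the steel cross bar at the pawl's free end: round, 12 mm thick, 40 mm long along the jig's y, ends free, 62 mm from the hinge. With the pawl down it is on the stick side of the hinge, 60 mm above the bench.
- pawl_hinge (a point): Centre of the pawl's hinge, at jig x = 178 mm, 60 mm above the bench; its axis is the jig's y. It lies between two blue cheeks, 39 mm across in all, 74 mm high, reaching 27 mm toward the sticks and 23 mm beyond.
- stand: Conditioning stand, fixed: plate 190 x 190 x 8 mm with two black bearers along its y at x = -45 and 45 mm (12 mm wide, 170 mm long, tops 24 mm up). Origin at bench level, centre; z up. Layer 1 lies along the stand's x at y = -45 and 45 mm, stick centres 34 mm up; layer 2 along y at x = -45 and 45 mm, 54 mm up; layer 3 as layer 1, 74 mm up.
- stick1_mid (a point): Centre of a loose planed wooden test stick, 130 x 20 x 20 mm, 36 g; x is its long axis. All sticks are alike. Absent in some starts (None).
- stick2_mid (a point): Centre of a loose planed wooden test stick, 130 x 20 x 20 mm, 36 g; x is its long axis. All sticks are alike. Absent in some starts (None).
- stick3_mid (a point): Centre of a loose planed wooden test stick, 130 x 20 x 20 mm, 36 g; x is its long axis. All sticks are alike. Absent in some starts (None).
- stick4_mid (a point): Centre of a loose planed wooden test stick, 130 x 20 x 20 mm, 36 g; x is its long axis. All sticks are alike. Absent in some starts (None).
- stick5_mid (a point): Centre of a loose planed wooden test stick, 130 x 20 x 20 mm, 36 g; x is its long axis. All sticks are alike. Absent in some starts (None).
- stick6_mid (a point): Centre of a loose planed wooden test stick, 130 x 20 x 20 mm, 36 g; x is its long axis. All sticks are alike. Absent in some starts (None).
- bowl_stack: Bystander: a nested stack of four paper bowls, 132 mm across, 105 mm tall; origin at the middle of its underside.
- caliper: Bystander: a digital caliper lying flat, 200 mm long; origin at the middle of its underside.
- tape_roll: Bystander: a roll of tape lying flat, 90 mm across, 24 mm tall; origin at the middle of its underside.
- check_weight: Bystander: a steel knobbed weight, 50 mm across, 74 mm tall; origin at the middle of its underside.
There are look-alikes about, which are no part of the job. Leave any turquoise look-alike of the part that bears stick5_mid alone. What is shaped like the part that bears stick4_mid but green is not meant.

How it is judged:
By the outcome, as a careful person would: the job done as asked, in the order asked, and still so for the second after the job is handed in, with the robot touching nothing.
Of stick1, stick2, stick3, stick4, stick5, stick6 only 4 to 6 are there at a start; the rules pass over those that are not, and their reading is None.
At some moment in a run one of stick1, stick2, stick3, stick4, stick5, stick6 may be knocked a few centimetres aside while the robot is not near it.
Once in a run the grip may slacken for a moment while it holds something.
It also fails if it takes over 210 s, if anything falls off the work surface, if the arm or the gripper's body presses on something with over 40 N, if the wrist force passes 120 N, or if a joint passes its speed limit or range.

## Working session

There is one attempt and no reset: what is moved stays moved. The work goes in short steps, Python scripts to look and compute and a tool call to move; the robot and the scene stay as the last step left them, time stands still between calls to the robot, and variables do not carry over. Pictures are saved under pics/ and viewed, at most 16 in all, crops included, and the job is handed in when it is done.

Besides the shell and the picture viewer there is one more tool, called after "Call:" as name(argument=value, ...) on one line, values as JSON. play_rows: Moves the arm, as the interface text tells. Its arguments: {"type":"object","properties":{"deltas":{"type":"array","items":{"type":"number"}},"squeeze":{"type":"number"}},"required":["deltas"]}

```bash
mkdir -p pics; ls
python3 - <<'E'
from station import bot
import cv2,pickle
s=bot.state();print({k:s[k] for k in('t','eef_pos','eef_rot','width','ft_force')})
for n in('top','side'):
    c=bot.camera(n);cv2.imwrite(f'pics/{n}0.png',c['image']);pickle.dump(c,open(f'pics/{n}0.pkl','wb'))
    print(n,c['camera_matrix'].tolist(),c['camera_from_world'].round(4).tolist(),[k for k in c])
E
```

```text
pics
{'t': 0.0, 'eef_pos': array([0.16568411, 0.70495636, 0.23015945]), 'eef_rot': array([ 1.15137711e-01,  9.93348918e-01, -1.10816213e-03, -7.89530620e-05]), 'width': 0.08519582051412435, 'ft_force': array([ 0.72692256, -0.24235984, -0.15242585])}
top [[353.32476308966176, 0.0, 255.64458553877154], [0.0, 353.32476308966176, 188.0556429940121], [0.0, 0.0, 1.0]] [[-0.022, -0.9998, 0.0015, 0.0081], [0.9866, -0.0215, 0.1617, -0.4853], [-0.1616, 0.005, 0.9868, -1.0333], [0.0, 0.0, 0.0, 1.0]] ['image', 'camera_matrix', 'camera_from_world']
side [[354.33598056663885, 0.0, 252.22064872194832], [0.0, 354.33598056663885, 194.23484501241856], [0.0, 0.0, 1.0]] [[0.9995, -0.0244, 0.0213, -0.4817], [0.0013, 0.6882, 0.7255, -0.0561], [-0.0323, -0.7251, 0.6879, -1.291], [0.0, 0.0, 0.0, 1.0]] ['image', 'camera_matrix', 'camera_from_world']
```

Run:
```python
import cv2
for n in('top','side'):
    i=cv2.imread(f'pics/{n}0.png');cv2.imwrite(f'pics/{n}0b.png',cv2.resize(i,(800,600),interpolation=cv2.INTER_CUBIC))
```

```text
(no output)
```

View pics/top0b.png

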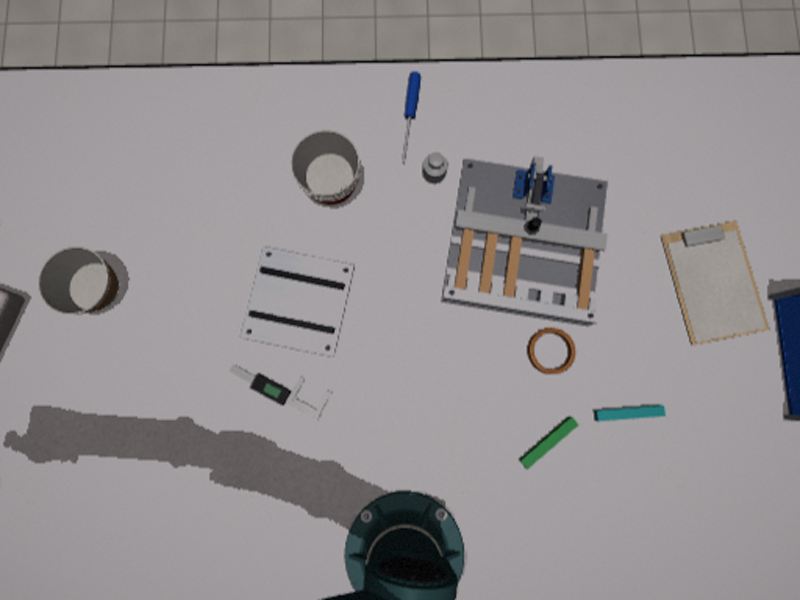

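View pics/side0b.png

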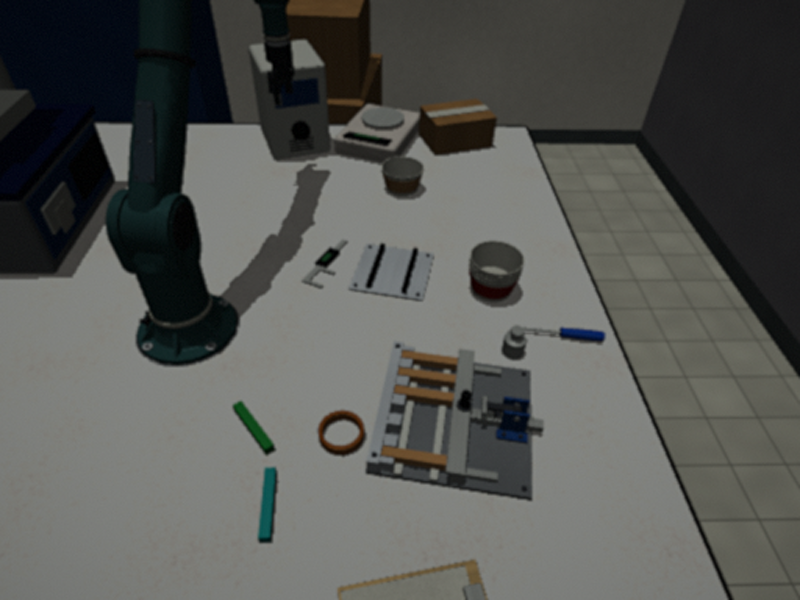

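The top view shows the jig, with sticks at about (465,258), (489,262), (512,266) and (587,278), and empty pockets at (534,295) and (559,298). The stand is at (298,300), the pawl at (533,205) and the handle at (533,225).
Things that could be mistaken for sticks: the green bar (549,442), the turquoise bar (630,412) and the wooden clipboard edge (715,280). I choose the four wood-coloured sticks in the jig pockets.

```bash
cat > h.py <<'E'
import cv2,numpy as np,pickle
def ray(c,uv):
    T=np.array(c['camera_from_world']);K=np.array(c['camera_matrix'])
    d=np.array([(uv[0]-K[0,2])/K[0,0],-(uv[1]-K[1,2])/K[1,1],-1.]);R=T[:3,:3]
    return -R.T@T[:3,3],R.T@d
def onz(c,uv,z):
    o,d=ray(c,uv);return (o+d*(z-o[2])/d[2])
def pix(c,p):
    q=np.array(c['camera_from_world'])@np.r_[p,1.];K=np.array(c['camera_matrix'])
    return np.array([K[0,2]-K[0,0]*q[0]/q[2],K[1,2]+K[1,1]*q[1]/q[2]])
def blobs(m,amin=20):
    cs,_=cv2.findContours(m.astype(np.uint8),cv2.RETR_EXTERNAL,cv2.CHAIN_APPROX_NONE)
    return [(cv2.contourArea(k),k) for k in cs if cv2.contourArea(k)>=amin]
def shot(n,tag):
    from station import bot
    c=bot.camera(n);cv2.imwrite(f'pics/{tag}.png',c['image']);pickle.dump(c,open(f'pics/{tag}.pkl','wb'));return c
def wood(i):
    h=cv2.cvtColor(i,cv2.COLOR_BGR2HSV);return (h[...,0]>5)&(h[...,0]<22)&(h[...,1]>70)&(h[...,2]>60)
E
python3 - <<'E'
from h import *
c=pickle.load(open('pics/top0.pkl','rb'));i=c['image']
for a,k in blobs(wood(i),40):
    r=cv2.minAreaRect(k);b=cv2.boxPoints(r);w=np.array([onz(c,p,.042)[:2] for p in b])
    print('wood',a,np.round(r[0],1),np.round(onz(c,r[0],.042)[:2],4),w.round(3).tolist())
g=i.max(2)<70
for a,k in blobs(g,40):
    r=cv2.minAreaRect(k)
    if r[0][0]<240: 
        b=cv2.boxPoints(r);print('blk',a,np.round(r[0],1),onz(c,r[0],.024)[:2].round(4),np.array([onz(c,p,.024)[:2] for p in b]).round(3).tolist())
v=cv2.imread('pics/top0.png')[90:215,140:400];cv2.imwrite('pics/c1.png',cv2.resize(v,(800,385),interpolation=cv2.INTER_CUBIC))
E
```

```text
wood 640.5 [353. 224.] [ 0.3701 -0.2902] [[0.413, -0.251], [0.411, -0.335], [0.328, -0.329], [0.33, -0.246]]
wood 223.5 [374.6 177.8] [ 0.5088 -0.3653] [[0.452, -0.344], [0.57, -0.366], [0.567, -0.387], [0.449, -0.365]]
wood 219.0 [327.7 170. ] [ 0.5362 -0.2238] [[0.479, -0.203], [0.597, -0.224], [0.594, -0.245], [0.476, -0.224]]
wood 216.0 [312.2 167.5] [ 0.545  -0.1769] [[0.489, -0.156], [0.606, -0.178], [0.602, -0.198], [0.485, -0.176]]
wood 145.5 [433.9 184.2] [ 0.4851 -0.5439] [[0.595, -0.521], [0.599, -0.565], [0.379, -0.566], [0.375, -0.523]]
wood 213.5 [296.7 164.9] [ 0.5541 -0.1298] [[0.497, -0.109], [0.615, -0.13], [0.612, -0.151], [0.494, -0.129]]
wood 57.0 [479.7 175.1] [ 0.5101 -0.6865] [[0.611, -0.641], [0.622, -0.668], [0.412, -0.731], [0.402, -0.705]]
blk 224.5 [172.8 248.6] [0.3097 0.2496] [[0.314, 0.289], [0.341, 0.275], [0.305, 0.21], [0.279, 0.225]]
blk 140.5 [186.2 205.5] [0.4386 0.2107] [[0.452, 0.294], [0.463, 0.292], [0.425, 0.127], [0.414, 0.129]]
blk 256.5 [  7.5 204. ] [0.455  0.7564] [[0.395, 0.774], [0.518, 0.785], [0.517, 0.739], [0.394, 0.728]]
blk 142.5 [193.3 177.6] [0.5249 0.1897] [[0.538, 0.273], [0.55, 0.271], [0.511, 0.107], [0.5, 0.109]]
blk 339.0 [ 36.5 186.2] [0.5085 0.6722] [[0.546, 0.721], [0.567, 0.667], [0.471, 0.624], [0.451, 0.677]]
blk 148.5 [ 67.5 185.4] [0.5087 0.5769] [[0.467, 0.613], [0.567, 0.582], [0.551, 0.541], [0.451, 0.572]]
```

View pics/c1.png

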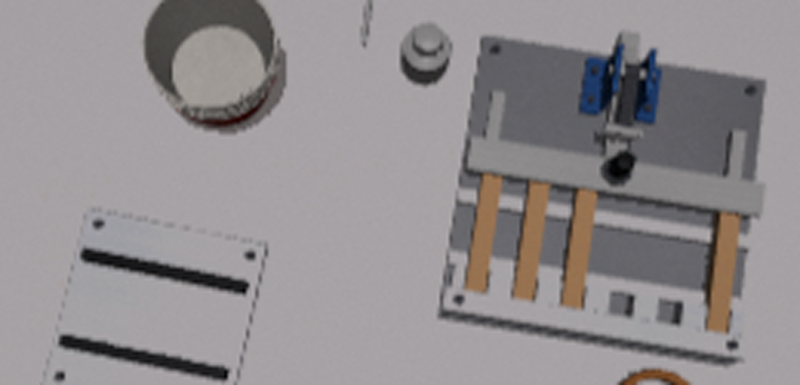

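The crop shows wood sticks in pockets 1, 2, 3 and 6 (crop x ≈ 484, 531, 578, 723). The pawl cross bar is at (620,133), the handle at (620,165), and the stand's bearers at (165,270) and (143,357). Next I move above the pawl.

Call:
play_rows(deltas=[0, 0, -1, -0.04, 1, -25, -33, -1, 0, 1, -25, -33, -1, 0, 1, -25, -33, -1, 0, 1, -25, -33, -1, 0, 1, -25, -33, -1, 0, 1, -25, -33, -1, 0, 1, -25, -33, -1, 0, 1, -25, -33, -1, 0, 1, -25, -33, -1, 0, 1, -25, -33, -1, 0, 1, -25, -33, -1, 0, 1, -25, -33, -1, 0, 1, -25, -33, -1, 0, 1, -25, -33, -1, 0, 1, -25, -33, -1, 0, 1, -25, -33, -1, 0, 1, -25, -33, -1, 0, 1, -25, -33, -1, 0, 1, -25, -33, -1, 0, 1])

```text
t: 2.1
eef_pos: [0.5135, -0.0015, 0.2512]
eef_rot: [0.095, 0.995, 0.0, -0.0]
ft_force: [0.9, -0.4, 0.3]
width: 0.0852
finger_force: 0.0
```

Call:
play_rows(deltas=[-25, -33, -1, 0, 1, -25, -33, -1, 0, 1, -25, -33, -1, 0, 1, -25, -33, -1, 0, 1, -25, -33, -1, 0, 1, -25, -33, -1, 0, 1, -25, -33, -1, 0, 1, 0, 0, 0, 0, 1, 0, 0, 0, 0, 1])

```text
t: 3.0
eef_pos: [0.6408, -0.261, 0.2575]
eef_rot: [0.096, 0.995, 0.0, -0.001]
ft_force: [0.4, 0.6, -0.4]
width: 0.0852
finger_force: 0.0
```

```bash
cat >> h.py <<'E'
F={'jig':[.5364,-.2485,np.radians(-10.9)],'stand':[.4818,.2002,np.radians(-13.3)]}
def w(f,x,y):
    a,b,t=F[f];return np.array([a+x*np.cos(t)-y*np.sin(t),b+x*np.sin(t)+y*np.cos(t)])
def toolyaw(s):
    q=s['eef_rot'];x,y,z,ww=q;ty=np.array([2*(x*y-z*ww),1-2*(x*x+z*z)]);return np.arctan2(-ty[0],ty[1])
def go(f,x,y,z,extra=0):
    "delta in tool frame (mm) after applying the roll, to reach frame point (m) with tool y along frame y (+extra yaw)"
    from station import bot
    s=bot.state();yw=toolyaw(s);tgt=F[f][2]+extra;d=(tgt-yw+np.pi/2)%np.pi-np.pi/2
    p=np.r_[w(f,x,y),z]-s['eef_pos'];a=yw+d
    tx=np.array([-np.cos(a),-np.sin(a)]);ty=np.array([-np.sin(a),np.cos(a)])
    print(f,'roll %.3f'%-d,'d mm',(1000*np.r_[p[:2]@tx,p[:2]@ty,-p[2]]).round(1),'t %.1f w %.4f f %.1f'%(s['t'],s['width'],s['finger_force']),s['ft_force'].round(1), 'z %.4f'%s['eef_pos'][2])
def loc(f,p):
    a,b,t=F[f];d=np.array(p[:2])-[a,b];return np.array([d[0]*np.cos(t)+d[1]*np.sin(t),-d[0]*np.sin(t)+d[1]*np.cos(t)])
E
python3 - <<'E'
from h import *
go('jig',.116,0,.25)
c=shot('wrist','w1');print(-np.array(c['camera_from_world'])[:3,:3].T@np.array(c['camera_from_world'])[:3,3],c['camera_matrix'][0,0])
for p in [(.116,0,.06),(.0775,0,.091),(.178,0,.06),(.005,.024,.042)]:print(p,pix(c,np.r_[w('jig',p[0],p[1]),p[2]]).round(1))
E
```

```text
jig roll -0.003 d mm [-11.1  -7.5   7.5] t 3.0 w 0.0852 f 0.0 [ 0.4  0.6 -0.4] z 0.2575
[ 0.56445145 -0.24688861  0.40070225] 276.9260068323484
(0.116, 0, 0.06) [245.8 178.3]
(0.0775, 0, 0.091) [245.1 152. ]
(0.178, 0, 0.06) [246.2 223.2]
(0.005, 0.024, 0.042) [265.2  85.7]
```

View pics/w1.png

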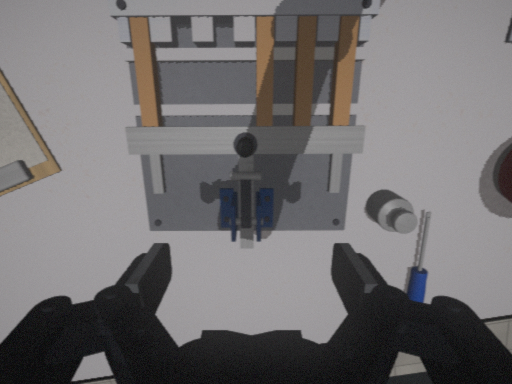

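The wrist view shows the cross bar at (247,177), the post top at about (246,145) and the cheeks at (228,210) and (265,210). I check the jig pose numerically.

Run:
```python
from h import *
c=pickle.load(open('pics/w1.pkl','rb'));i=c['image']
for a,k in blobs(wood(i),200):
    r=cv2.minAreaRect(k);b=cv2.boxPoints(r)
    print('wood',a,loc('jig',onz(c,r[0],.042)).round(4),[ (1000*loc('jig',onz(c,p,.042))).round(0).tolist() for p in b])
m=np.zeros(i.shape[:2],bool);m[130:165,225:265]=i[130:165,225:265].max(2)<45
for a,k in blobs(m): print('post',a,cv2.boundingRect(k))
for z in(.091,.051):print(z,[pix(c,np.r_[w('jig',.0775+dx,dy),z]).round(1).tolist() for dx,dy in((-.01,0),(.01,0),(0,.01),(0,-.01))])
col=i[:,246].astype(int).sum(1)//3;print('col',col[165:190],col[120:160])
for p in([156,222],[339,222]):
    q=i[p[1]-6:p[1]+7,p[0]-8:p[0]+9].max(2);print('screw-ish',np.unravel_index(q.argmin(),q.shape),q.min())
for p in([-.09,.15],[.215,.15],[.215,-.15],[-.09,-.15]):print(pix(c,np.r_[w('jig',*p),.012]).round(1))
r=i[200,120:380].max(1).astype(int);print('row200',[(120+j) for j in range(259) if abs(r[j+1]-r[j])>25])
cc=i[:260,170].max(1).astype(int);print('col170',[j for j in range(259) if abs(cc[j+1]-cc[j])>25])
cc=i[:260,320].max(1).astype(int);print('col320',[j for j in range(259) if abs(cc[j+1]-cc[j])>25])
print(loc('jig',onz(c,(170,232.5),.012)),loc('jig',onz(c,(320,232.5),.012)))
```

```text
wood 836.0 [ 0.0613 -0.2754] [[144.0, -336.0], [-11.0, -293.0], [-11.0, -223.0], [144.0, -255.0]]
wood 1834.5 [-0.0114 -0.1196] [[-68.0, -132.0], [-70.0, -110.0], [51.0, -106.0], [54.0, -131.0]]
wood 1872.0 [-0.012   0.1173] [[51.0, 104.0], [-70.0, 107.0], [-68.0, 129.0], [53.0, 129.0]]
wood 1788.5 [-0.0119  0.0699] [[51.0, 58.0], [-70.0, 60.0], [-69.0, 81.0], [53.0, 81.0]]
wood 1679.5 [-0.0119  0.0229] [[-69.0, 13.0], [-69.0, 32.0], [51.0, 34.0], [51.0, 13.0]]
post 200.5 (237, 137, 18, 20)
0.091 [[245.0, 143.0], [245.1, 160.8], [254.0, 152.0], [236.2, 152.0]]
0.051 [[245.7, 138.8], [245.8, 154.7], [253.7, 146.8], [237.8, 146.9]]
col [80 80 80 78 79 74 67 63 71 72 76 82 80 77 60 43 43 45 43 44 44 39 43 41
 39] [103 100 102 102 102 101 110 144 149 122 127 131  90  60  51  54  46  38
  30  34  35  39  38  39  41  37  39  36  43  40  41  36  37  37  36  32
  38  58  79  83]
screw-ish (np.int64(4), np.int64(10)) 62
screw-ish (np.int64(3), np.int64(4)) 60
[369.2   3.1]
[344.2 232.5]
[149.7 232.8]
[121.5   3.7]
row200 [145, 366, 367]
col170 [14, 41, 47, 59, 60, 62, 114, 126, 230]
col320 [40, 103, 114, 230]
[ 0.2145989  -0.11861869] [0.21500731 0.11275779]
```

Call:
play_rows(deltas=[-9, -8, 36, 0, 1, 0, 0, 40, 0, 1, 0, 0, 40, 0, 1, 0, 0, 40, 0, 1, 0, 0, 30, 0, 1, 0, 0, 20, 0, 1, 0, 0, 10, 0, 1, 0, 0, 0, 0, 0.4, 0, 0, 0, 0, 0.3, 0, 0, 0, 0, 0.2, 0, 0, 0, 0, 0.2, 0, 0, 0, 0, 0.2, 0, 0, 0, 0, 0.2, 0, 0, 0, 0, 0.2, 0, 0, 0, 0, 0.2, 0, 0, 0, 0, 0.2], squeeze=50)

```text
t: 4.65
eef_pos: [0.6495, -0.2707, 0.0444]
eef_rot: [0.095, 0.995, -0.001, 0.001]
ft_force: [-1.4, -0.9, 6.1]
width: 0.0386
finger_force: 50.0
```

```bash
sed -i "s/\[.5364,-.2485,/[.5338,-.2487,/" h.py
python3 - <<'E'
from h import *
go('jig',.116,0,.041)
t=np.linspace(0,1.45,14);X=178-62*np.cos(t);Z=60+62*np.sin(t)
print([(-round(a,1),-round(b,1)) for a,b in zip(np.diff(X),np.diff(Z))])
c=shot('wrist','w2')
E
```

```text
jig roll -0.000 d mm [ 1.8 -0.3  3.4] t 4.7 w 0.0386 f 50.0 [-1.4 -0.9  6.1] z 0.0444
[(np.float64(-0.4), np.float64(-6.9)), (np.float64(-1.2), np.float64(-6.8)), (np.float64(-1.9), np.float64(-6.6)), (np.float64(-2.6), np.float64(-6.4)), (np.float64(-3.3), np.float64(-6.1)), (np.float64(-4.0), np.float64(-5.7)), (np.float64(-4.6), np.float64(-5.2)), (np.float64(-5.1), np.float64(-4.6)), (np.float64(-5.6), np.float64(-4.0)), (np.float64(-6.0), np.float64(-3.4)), (np.float64(-6.4), np.float64(-2.7)), (np.float64(-6.6), np.float64(-2.0)), (np.float64(-6.8), np.float64(-1.2))]
```

View pics/w2.png

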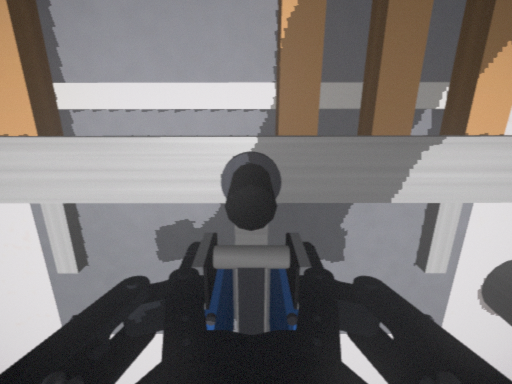

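The wrist view shows the cross bar (252,257) pinched by its ends, centred between the pads. I raise the pawl along its arc.

Call:
play_rows(deltas=[0, 0, -7, 0, 0.2, -1, 0, -7, 0, 0.2, -2, 0, -7, 0, 0.2, -3, 0, -6, 0, 0.2, -3, 0, -6, 0, 0.2, -4, 0, -6, 0, 0.2, -5, 0, -5, 0, 0.2, -5, 0, -5, 0, 0.2, -6, 0, -4, 0, 0.2, -6, 0, -3, 0, 0.2, -6, 0, -3, 0, 0.2, -7, 0, -2, 0, 0.2, -7, 0, -1, 0, 0.2, 0, 0, 0, 0, 0.2, 0, 0, 0, 0, 0.2])

```text
t: 6.2
eef_pos: [0.7021, -0.2806, 0.1071]
eef_rot: [0.095, 0.995, -0.0, -0.001]
ft_force: [-5.2, -2.4, 4.8]
width: 0.0376
finger_force: 49.7
```

Run:
```python
from h import *
go('jig',.178-.062*np.cos(1.45),0,.041+.062*np.sin(1.45))
c=shot('wrist','w3');s=shot('side','s3')
cv2.imwrite('pics/s3c.png',np.hstack([c['image'],cv2.resize(s['image'][200:330,220:393],(512,384))])[:, :][::1])
v=cv2.imread('pics/s3c.png');cv2.imwrite('pics/s3c.png',cv2.resize(v,(800,300)))
```

```text
jig roll -0.000 d mm [ 0.7 -0.5  4.6] t 6.2 w 0.0376 f 49.7 [-5.2 -2.4  4.8] z 0.1071
```

View pics/s3c.png

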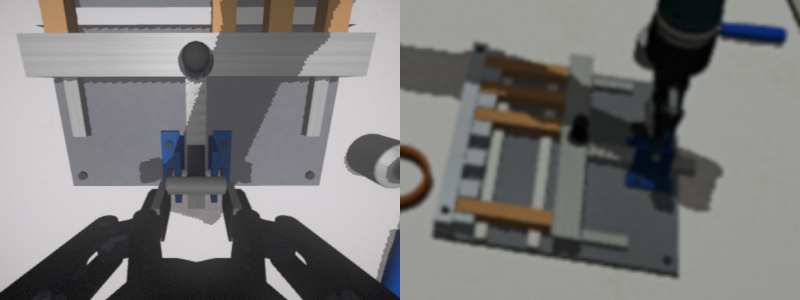

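The pawl is nearly upright, with the cross bar at (195,185). I release it, go to the handle and grip that.

Call:
play_rows(deltas=[0, 0, 0, 0, 1, 0, 0, 0, 0, 1, 0, 0, 0, 0, 1, 0, 0, -30, 0, 1, 0, 0, -30, 0, 1, 0, 0, -30, 0, 1, 31, 0, 0, 0, 1, 31, 0, 0, 0, 1, 31, 0, 0, 0, 1, 0, 0, 36, 0, 1, 0, 0, 36, 0, 1, 0, 0, 36, 0, 1, 0, 0, 32, 0, 1, 0, 0, 0, 0, 0.5, 0, 0, 0, 0, 0, 0, 0, 0, 0, 0, 0, 0, 0, 0, 0, 0, 0, 0, 0, 0, 0, 0, 0, 0, 0, 0, 0, 0, 0, 0], squeeze=50)

```text
t: 8.3
eef_pos: [0.6126, -0.2638, 0.0565]
eef_rot: [0.096, 0.995, -0.001, 0.002]
ft_force: [-0.8, -0.3, 6.5]
width: 0.0183
finger_force: 48.9
```

Run:
```python
from h import *
go('jig',.0775,0,.057)
```

```text
jig roll -0.001 d mm [ 2.8 -0.1 -0.5] t 8.3 w 0.0183 f 48.9 [-0.8 -0.3  6.5] z 0.0565
```

Call:
play_rows(deltas=[-5, 0, 0, 0, 0, -5, 0, 0, 0, 0, -5, 0, 0, 0, 0, -5, 0, 0, 0, 0, -5, 0, 0, 0, 0, -5, 0, 0, 0, 0, -4, 0, 0, 0, 0, -2, 0, 0, 0, 0, 0, 0, 0, 0, 0, 0, 0, 0, 0, 0])

```text
t: 9.3
eef_pos: [0.647, -0.2704, 0.0566]
eef_rot: [0.096, 0.995, -0.001, 0.001]
ft_force: [-2.2, -0.4, 7.5]
width: 0.019
finger_force: 49.2
```

Run:
```python
from h import *
go('jig',.1125,0,.057)
```

```text
jig roll -0.001 d mm [ 2.8 -0.1 -0.4] t 9.3 w 0.0190 f 49.2 [-2.2 -0.4  7.5] z 0.0566
```

Call:
play_rows(deltas=[-2, 0, 0, 0, 0, -2, 0, 0, 0, 0, 0, 0, 0, 0, 0, 0, 0, 0, 0, 0])

```text
t: 9.7
eef_pos: [0.6469, -0.2703, 0.0565]
eef_rot: [0.096, 0.995, 0.0, -0.003]
ft_force: [-8.4, 1.6, 13.2]
width: 0.0187
finger_force: 49.8
```

Call:
play_rows(deltas=[4, 0, 0, 0, 0, 0, 0, 0, 0, 0, 0, 0, 0, 0, 0.6, 0, 0, 0, 0, 0.6, 0, 0, 0, 0, 0.6, 0, 0, -35, 0, 0.6, 0, 0, -45, 0, 0.6, 0, 0, -45, 0, 0.6, 10, 0, -45, 0, 0.6, 40, 0, 0, 0, 0.4, 40, 0, 0, 0, 0.4, 0, 0, 0, 0, 0.4, 0, 0, 0, 0, 0.4])

```text
t: 11.0
eef_pos: [0.5574, -0.2517, 0.2243]
eef_rot: [0.096, 0.995, 0.0, -0.0]
ft_force: [0.5, 0.2, 0.7]
width: 0.0342
finger_force: 0.0
```

Run:
```python
from h import *
c=shot('wrist','w4');i=c['image']
for a,k in blobs(wood(i),200):
    r=cv2.minAreaRect(k);b=cv2.boxPoints(r)
    print('wood',a,loc('jig',onz(c,r[0],.042)).round(4),[ (1000*loc('jig',onz(c,p,.042))).round(0).tolist() for p in b])
for y in (-.12,.024,.072,.12): go('jig',.003,y,.018)
c=shot('top','t4')
for a,k in blobs(wood(c['image']),40):
    r=cv2.minAreaRect(k);print('top',a,(1000*loc('jig',onz(c,r[0],.042))).round(1))
```

```text
wood 771.5 [ 0.0549 -0.2731] [[136.0, -333.0], [-16.0, -291.0], [-16.0, -221.0], [136.0, -253.0]]
wood 1903.5 [-0.0041  0.0698] [[64.0, 57.0], [-66.0, 59.0], [-64.0, 81.0], [65.0, 82.0]]
wood 1733.5 [-0.0039  0.023 ] [[64.0, 13.0], [-65.0, 13.0], [-64.0, 32.0], [65.0, 34.0]]
wood 1862.5 [-0.0041 -0.1194] [[-64.0, -132.0], [-67.0, -109.0], [63.0, -106.0], [67.0, -131.0]]
wood 2088.0 [-0.0048  0.1165] [[63.0, 102.0], [-68.0, 105.0], [-65.0, 129.0], [67.0, 130.0]]
wood 1040.0 [-0.1304 -0.0749] [[-155.0, -114.0], [-155.0, -32.0], [-105.0, -33.0], [-105.0, -121.0]]
jig roll -0.000 d mm [  22.3 -121.7  206.5] t 11.1 w 0.0342 f 0.0 [ 1.1  1.  -1.1] z 0.2245
jig roll -0.000 d mm [ 22.3  22.3 206.5] t 11.1 w 0.0342 f 0.0 [ 1.1  1.  -1.1] z 0.2245
jig roll -0.000 d mm [ 22.3  70.3 206.5] t 11.1 w 0.0342 f 0.0 [ 1.1  1.  -1.1] z 0.2245
jig roll -0.000 d mm [ 22.3 118.3 206.5] t 11.1 w 0.0342 f 0.0 [ 1.1  1.  -1.1] z 0.2245
top 239.5 [ 1.3 25.3]
top 235.5 [ 2.1 72.2]
top 225.0 [  1.2 120.7]
top 55.0 [  59.5 -434.5]
```

View pics/w4.png

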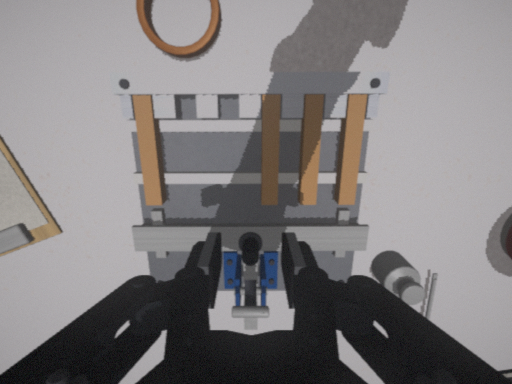

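The wrist view shows four sticks clear of the lip, at columns 148, 270, 311 and 352, with the bar back and the pawl upright. I pick the y=120 stick.

Call:
play_rows(deltas=[6, 30, 5, 0, 0.4, 6, 30, 5, 0, 0.4, 6, 29, 5, 0, 0.4, 7, 28, 5, 0, 0.4, 0, 0, 40, 0, 0.4, 0, 0, 40, 0, 0.4, 0, 0, 40, 0, 0.4, 0, 0, 36, 0, 0.4, 0, 0, 20, 0, 0.4, 0, 0, 10, 0, 0.4, 0, 0, 0, 0, 0.4, 0, 0, 0, 0, 0, 0, 0, 0, 0, 0, 0, 0, 0, 0, 0, 0, 0, 0, 0, 0, 0, 0, 0, 0, 0], squeeze=60)

```text
t: 12.7
eef_pos: [0.5568, -0.1325, 0.019]
eef_rot: [0.095, 0.995, -0.0, 0.001]
ft_force: [0.1, 0.3, 3.6]
width: 0.0189
finger_force: 60.3
```

Run:
```python
from h import *
go('jig',0,.12,.018)
```

```text
jig roll -0.000 d mm [0.6 1.6 1. ] t 12.7 w 0.0189 f 60.3 [0.1 0.3 3.6] z 0.0190
```

Call:
play_rows(deltas=[0, 0, -20, 0, 0, 0, 0, -40, 0, 0, 0, 0, -45, 0, 0, 0, 0, -45, 0, 0, 0, 0, 0, 0.042, 0, 15, 35, 0, 0, 0, 15, 35, 0, 0, 0, 15, 35, 0, 0, 0, 15, 35, 0, 0, 0, 15, 35, 0, 0, 0, 15, 35, 0, 0, 0, 15, 35, 0, 0, 0, 15, 35, 0, 0, 0, 15, 35, 0, 0, 0, 14, 36, 0, 0, 0, 0, 0, 0, 0, 0, 0, 0, 0, 0, 0])

```text
t: 14.4
eef_pos: [0.4913, 0.2445, 0.1683]
eef_rot: [0.115, 0.993, -0.0, -0.0]
ft_force: [-0.7, -0.7, -0.5]
width: 0.0188
finger_force: 60.2
```

Run:
```python
from h import *
go('stand',0,.045,.0215)
c=shot('wrist','w5');i=c['image']
g=i.max(2)<60
for a,k in blobs(g,100):
    r=cv2.minAreaRect(k);b=cv2.boxPoints(r);print('blk',a,(1000*loc('stand',onz(c,r[0],.024))).round(1),[(1000*loc('stand',onz(c,p,.024))).round(0).tolist() for p in b])
print([pix(c,np.r_[w('stand',x,y),.008]).round().tolist() for x in(-.095,.095) for y in (-.095,.095)])
```

```text
stand roll 0.002 d mm [ -1.   -0.3 146.8] t 14.4 w 0.0188 f 60.2 [-0.7 -0.7 -0.5] z 0.1683
blk 37877.0 [163.7  50.6] [[61.0, -242.0], [59.0, 341.0], [289.0, 407.0], [292.0, -304.0]]
blk 169.0 [39.9 77.5] [[32.0, 70.0], [32.0, 84.0], [48.0, 85.0], [48.0, 70.0]]
blk 1151.5 [ 40.3 -31.6] [[32.0, -82.0], [32.0, 20.0], [49.0, 20.0], [49.0, -84.0]]
blk 1175.0 [-46.9 -33.1] [[-53.0, -84.0], [-53.0, 19.0], [-41.0, 19.0], [-41.0, -86.0]]
blk 617.0 [-160.3   16.4] [[-168.0, -12.0], [-168.0, 46.0], [-153.0, 46.0], [-153.0, -13.0]]
[[115.0, 88.0], [301.0, 88.0], [138.0, 252.0], [292.0, 252.0]]
```

View pics/w5.png

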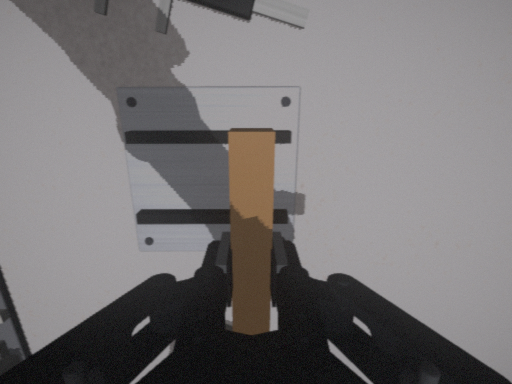

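The wrist view shows the stick along the stand's x at column 252 and the plate corners (117,87) and (299,87), matching the prediction. I lower it.

Call:
play_rows(deltas=[0, 0, 40, 0, 0, 0, 0, 40, 0, 0, 0, 0, 35, 0, 0, 0, 0, 20, 0, 0, 0, 0, 9, 0, 0, 0, 0, 3, 0, 0, 0, 0, 0, 0, 0, 0, 0, 0, 0, 0, 0, 0, 0, 0, 0.4, 0, 0, 0, 0, 0.4, 0, 0, 0, 0, 0.4, 0, 0, 0, 0, 0.4, 0, 0, -20, 0, 0.4, 0, 0, -40, 0, 0.4, 0, 0, -45, 0, 0.4, 0, 0, -45, 0, 0.4, 0, 0, 0, 0, 0.4])

```text
t: 16.15
eef_pos: [0.4958, 0.2451, 0.177]
eef_rot: [0.116, 0.993, 0.004, 0.005]
ft_force: [-0.2, -0.2, -0.3]
width: 0.0344
finger_force: 0.0
```

```bash
sed -i "s/\[.4818,.2002,/[.4803,.2005,/" h.py
python3 - <<'E'
from h import *
go('jig',0,.072,.018)
c=shot('wrist','w6');i=c['image']
for a,k in blobs(wood(i),200):
    r=cv2.minAreaRect(k);b=cv2.boxPoints(r);print('wood',a,(1000*loc('stand',onz(c,r[0],.044))).round(1),[(1000*loc('stand',onz(c,p,.044))).round(0).tolist() for p in b])
E
```

```text
jig roll -0.043 d mm [-130.6 -405.7  159. ] t 16.1 w 0.0344 f 0.0 [-0.2 -0.2 -0.3] z 0.1770
wood 2197.0 [-5.1 43.6] [[-65.0, 34.0], [-65.0, 54.0], [64.0, 55.0], [64.0, 32.0]]
```

Call:
play_rows(deltas=[0, 0, -10, -0.043, 0.4, -12, -37, 0, 0, 0.4, -12, -37, 0, 0, 0.4, -12, -37, 0, 0, 0.4, -12, -37, 0, 0, 0.4, -12, -37, 0, 0, 0.4, -12, -37, 0, 0, 0.4, -12, -37, 0, 0, 0.4, -12, -37, 0, 0, 0.4, -12, -37, 0, 0, 0.4, -12, -37, 0, 0, 0.4, -11, -36, 0, 0, 0.4, 0, 0, 0, 0, 0.4, 0, 0, 0, 0, 0.4])

```text
t: 17.6
eef_pos: [0.5428, -0.1808, 0.1802]
eef_rot: [0.096, 0.995, 0.0, -0.001]
ft_force: [0.5, 0.2, -0.3]
width: 0.0342
finger_force: 0.0
```

```bash
cat > look.py <<'E'
from h import *
import sys
tag,f,z=sys.argv[1],sys.argv[2],float(sys.argv[3])
x,y,zt,e=map(float,sys.argv[4:8]);go(f,x,y,zt,e)
c=shot(sys.argv[8] if len(sys.argv)>8 else 'wrist',tag);i=c['image']
for a,k in blobs(wood(i),150 if c['camera_matrix'][0,0]<300 else 40):
    r=cv2.minAreaRect(k);b=cv2.boxPoints(r);print('wood',a,(1000*loc(f,onz(c,r[0],z))).round(1),[(1000*loc(f,onz(c,p,z))).round(0).tolist() for p in b])
E
python3 look.py w7 jig .042 0 .072 .018 0
```

```text
jig roll -0.001 d mm [ -4.    3.6 162.2] t 17.6 w 0.0342 f 0.0 [ 0.5  0.2 -0.3] z 0.1802
wood 2084.0 [-5.5 24. ] [[-65.0, 13.0], [-66.0, 34.0], [62.0, 36.0], [63.0, 13.0]]
wood 2582.5 [  -5.7 -115.6] [[-65.0, -131.0], [-70.0, -103.0], [61.0, -98.0], [69.0, -130.0]]
wood 2042.5 [-5.5 71.2] [[-66.0, 62.0], [-66.0, 80.0], [63.0, 82.0], [63.0, 61.0]]
wood 1719.5 [-139.3  -69.9] [[-169.0, -107.0], [-169.0, -23.0], [-107.0, -30.0], [-107.0, -120.0]]
```

Call:
play_rows(deltas=[-4, 3, 40, 0, 0.4, 0, 0, 40, 0, 0.4, 0, 0, 40, 0, 0.4, 0, 0, 25, 0, 0.4, 0, 0, 14, 0, 0.4, 0, 0, 3, 0, 0.4, 0, 0, 0, 0, 0.4, 0, 0, 0, 0, 0, 0, 0, 0, 0, 0, 0, 0, 0, 0, 0, 0, 0, 0, 0, 0, 0, 0, 0, 0, 0, 0, 0, 0, 0, 0, 0, 0, -20, 0, 0, 0, 0, -40, 0, 0, 0, 0, -45, 0, 0, 0, 0, -45, 0, 0], squeeze=60)

```text
t: 19.35
eef_pos: [0.548, -0.1776, 0.1709]
eef_rot: [0.095, 0.995, 0.0, -0.0]
ft_force: [0.5, 0.0, -0.1]
width: 0.0191
finger_force: 60.4
```

Call:
play_rows(deltas=[0, 0, -10, 0.042, 0, 17, 34, 0, 0, 0, 17, 34, 0, 0, 0, 17, 34, 0, 0, 0, 17, 34, 0, 0, 0, 17, 34, 0, 0, 0, 17, 34, 0, 0, 0, 17, 34, 0, 0, 0, 17, 34, 0, 0, 0, 17, 34, 0, 0, 0, 0, 0, 0, 0, 0, 0, 0, 0, 0, 0])

```text
t: 20.55
eef_pos: [0.4695, 0.1562, 0.1795]
eef_rot: [0.114, 0.993, 0.0, 0.0]
ft_force: [0.7, -0.2, -1.0]
width: 0.0186
finger_force: 60.5
```

```bash
python3 look.py w8 stand .044 0 -.045 .0215 0
```

```text
stand roll 0.003 d mm [ -0.3   0.6 158. ] t 20.6 w 0.0186 f 60.5 [ 0.7 -0.2 -1. ] z 0.1795
wood 8156.0 [ 54.4 -46.8] [[-57.0, -70.0], [-57.0, -24.0], [197.0, -17.0], [198.0, -76.0]]
wood 2304.0 [-4.3 42.1] [[64.0, 28.0], [-66.0, 32.0], [-64.0, 55.0], [67.0, 54.0]]
```

Call:
play_rows(deltas=[0, 0, 40, 0, 0, 0, 0, 40, 0, 0, 0, 0, 40, 0, 0, 0, 0, 25, 0, 0, 0, 0, 10, 0, 0, 0, 0, 3, 0, 0, 0, 0, 0, 0, 0, 0, 0, 0, 0, 0, 0, 0, 0, 0, 0.4, 0, 0, 0, 0, 0.4, 0, 0, 0, 0, 0.4, 0, 0, 0, 0, 0.4, 0, 0, -20, 0, 0.4, 0, 0, -45, 0, 0.4, 0, 0, -45, 0, 0.4, 0, 0, -48, 0, 0.4, 0, 0, 0, 0, 0.4])

```text
t: 22.3
eef_pos: [0.4738, 0.1564, 0.1847]
eef_rot: [0.116, 0.993, 0.003, 0.005]
ft_force: [0.8, 0.7, 0.3]
width: 0.0343
finger_force: 0.0
```

```bash
python3 look.py w9 stand .044 0 -.045 .0215 0;python3 look.py w9t stand .044 0 -.045 .0215 0 top
```

```text
stand roll 0.000 d mm [  3.8  -0.6 163.2] t 22.3 w 0.0343 f 0.0 [0.8 0.7 0.3] z 0.1847
wood 2234.0 [-5.1 42.2] [[63.0, 28.0], [-67.0, 32.0], [-64.0, 54.0], [66.0, 54.0]]
wood 2059.5 [ -6.7 -48.5] [[-67.0, -58.0], [-67.0, -38.0], [62.0, -37.0], [62.0, -60.0]]
stand roll 0.001 d mm [2.100e+00 1.000e-01 1.608e+02] t 22.4 w 0.0341 f 0.0 [-0.4 -0.2 -1.3] z 0.1823
wood 648.5 [   5.1 -500.9] [[37.0, -452.0], [55.0, -536.0], [-27.0, -550.0], [-45.0, -466.0]]
wood 161.0 [-23.9 -47.9] [[-63.0, -37.0], [16.0, -36.0], [16.0, -59.0], [-64.0, -59.0]]
wood 245.5 [ 161.3 -542.6] [[97.0, -535.0], [225.0, -527.0], [227.0, -550.0], [99.0, -558.0]]
wood 234.5 [ 155.2 -399.5] [[91.0, -392.0], [218.0, -385.0], [220.0, -407.0], [93.0, -413.0]]
wood 141.5 [ 175.3 -722.5] [[277.0, -675.0], [291.0, -717.0], [77.0, -768.0], [64.0, -728.0]]
wood 56.0 [ 232.4 -855.2] [[320.0, -788.0], [337.0, -811.0], [147.0, -921.0], [131.0, -898.0]]
```

Call:
play_rows(deltas=[0, 0, 0, -0.043, 0.4, -13, -33, 0, 0, 0.4, -13, -33, 0, 0, 0.4, -13, -33, 0, 0, 0.4, -13, -33, 0, 0, 0.4, -13, -33, 0, 0, 0.4, -13, -33, 0, 0, 0.4, -13, -33, 0, 0, 0.4, -13, -33, 0, 0, 0.4, -13, -33, 0, 0, 0.4, -13, -33, 0, 0, 0.4, -10, -31, 0, 0, 0.4, 0, 0, 0, 0, 0.4, 0, 0, 0, 0, 0.4])

```text
t: 23.8
eef_pos: [0.5382, -0.2259, 0.1774]
eef_rot: [0.095, 0.995, 0.0, -0.002]
ft_force: [-0.5, 0.9, 0.1]
width: 0.0342
finger_force: 0.0
```

```bash
python3 look.py w10 jig .042 0 .024 .018 0
```

```text
jig roll -0.001 d mm [  0.    0.8 159.4] t 23.8 w 0.0342 f 0.0 [-0.5  0.9  0.1] z 0.1774
wood 427.5 [  79.4 -247.5] [[108.0, -269.0], [52.0, -254.0], [52.0, -227.0], [108.0, -241.0]]
wood 2514.5 [  -5.3 -117.2] [[-65.0, -131.0], [-69.0, -105.0], [63.0, -101.0], [68.0, -131.0]]
wood 2131.0 [-5.1 23.5] [[-66.0, 14.0], [-66.0, 33.0], [64.0, 35.0], [64.0, 12.0]]
wood 1565.5 [-136.5  -73.1] [[-165.0, -111.0], [-165.0, -29.0], [-106.0, -32.0], [-106.0, -121.0]]
```

Call:
play_rows(deltas=[0, 1, 40, 0, 0.4, 0, 0, 40, 0, 0.4, 0, 0, 40, 0, 0.4, 0, 0, 25, 0, 0.4, 0, 0, 11, 0, 0.4, 0, 0, 3, 0, 0.4, 0, 0, 0, 0, 0.4, 0, 0, 0, 0, 0, 0, 0, 0, 0, 0, 0, 0, 0, 0, 0, 0, 0, 0, 0, 0, 0, 0, 0, 0, 0, 0, 0, 0, 0, 0, 0, 0, -20, 0, 0, 0, 0, -45, 0, 0, 0, 0, -48, 0, 0, 0, 0, -48, 0, 0], squeeze=60)

```text
t: 25.55
eef_pos: [0.5394, -0.2244, 0.1831]
eef_rot: [0.094, 0.996, 0.0, -0.0]
ft_force: [1.1, -0.1, 0.4]
width: 0.0189
finger_force: 60.3
```

Call:
play_rows(deltas=[0, 0, -10, -0.15, 0, 0, 0, -10, -0.15, 0, 0, 0, 0, -0.15, 0, 0, 0, 0, -0.15, 0, 0, 0, 0, -0.15, 0, 0, 0, 0, -0.15, 0, 0, 0, 0, -0.15, 0, 0, 0, 0, -0.15, 0, 0, 0, 0, -0.15, 0, 0, 0, 0, -0.15, 0, 0, 0, 0, -0.029, 0, 0, 0, 0, 0, 0])

```text
t: 26.75
eef_pos: [0.5394, -0.2251, 0.2015]
eef_rot: [-0.621, 0.784, 0.0, 0.0]
ft_force: [0.3, -0.4, 0.5]
width: 0.0183
finger_force: 60.3
```

Run:
```python
from h import *
from station import bot
print(bot.state()['joint_pos'].round(2))
go('stand',.045,0,.041,np.pi/2);go('stand',-.045,0,.041,np.pi/2)
for t,thr in(('w9',75),('w8',75),('w9t',70)):
    c=pickle.load(open(f'pics/{t}.pkl','rb'));i=c['image'];m=i.max(2)<thr
    for a,k in blobs(m,10):
        r=cv2.minAreaRect(k);q=loc('stand',onz(c,r[0],.024))
        if abs(q[1])<.1 and abs(q[0])<.07:
            p=np.array([loc('stand',onz(c,v,.024)) for v in cv2.boxPoints(r)])*1000;print(t,a,'x',p[:,0].round(0),'y',p[:,1].round(0))
```

```text
[ 0.48  0.46 -0.23  1.95  0.15  0.75  3.08]
stand roll 0.001 d mm [-400.6  110.4  160.5] t 26.8 w 0.0183 f 60.3 [ 0.3 -0.4  0.5] z 0.2015
stand roll 0.001 d mm [-400.6  200.4  160.5] t 26.8 w 0.0183 f 60.3 [ 0.3 -0.4  0.5] z 0.2015
w9 221.5 x [33. 33. 49. 48.] y [61. 84. 86. 62.]
w9 279.5 x [33. 33. 51. 51.] y [-84. -59. -59. -84.]
w9 215.5 x [-53. -53. -41. -41.] y [62. 84. 86. 63.]
w9 250.0 x [-53. -53. -40. -40.] y [-84. -60. -60. -84.]
w9 1779.5 x [ 60. -70. -64.  68.] y [-46. -35.  39.  38.]
w8 222.0 x [34. 34. 49. 49.] y [61. 84. 86. 62.]
w8 144.5 x [33. 33. 51. 51.] y [-84. -70. -71. -85.]
w8 218.0 x [-52. -52. -40. -40.] y [61. 83. 85. 63.]
w8 134.0 x [-51. -51. -39. -39.] y [-85. -72. -72. -85.]
w8 1539.5 x [ 63. -68. -63.  70.] y [-28. -20.  39.  39.]
w9t 21.0 x [-48. -38. -39. -49.] y [-56. -56. -84. -84.]
```

Call:
play_rows(deltas=[-40, 11, 0, 0, 0, -40, 11, 0, 0, 0, -40, 11, 0, 0, 0, -40, 11, 0, 0, 0, -40, 11, 0, 0, 0, -40, 11, 0, 0, 0, -40, 11, 0, 0, 0, -40, 11, 0, 0, 0, -40, 11, 0, 0, 0, -40, 11, 0, 0, 0, 0, 0, 20, 0, 0, 0, 0, 20, 0, 0, 0, 0, 0, 0, 0])

```text
t: 28.05
eef_pos: [0.5221, 0.1893, 0.1593]
eef_rot: [-0.621, 0.784, 0.0, -0.003]
ft_force: [-1.2, 0.2, -0.1]
width: 0.0189
finger_force: 60.3
```

```bash
python3 look.py w11 stand .044 .045 0 .041 1.5708
```

```text
stand roll 0.002 d mm [ -1.3  -1.7 118.3] t 28.1 w 0.0189 f 60.3 [-1.2  0.2 -0.1] z 0.1593
wood 11800.0 [-6.8 42.2] [[63.0, -61.0], [-65.0, -62.0], [-96.0, 175.0], [68.0, 175.0]]
```

View pics/w11.png

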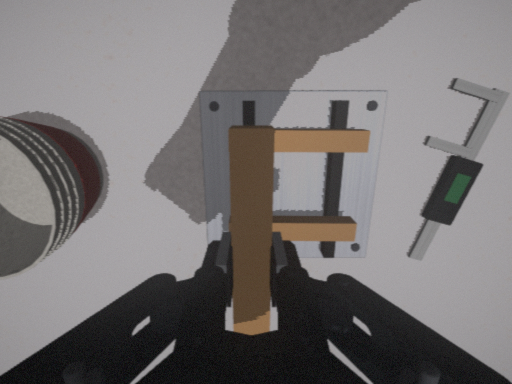

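The wrist view shows the held stick over the far bearer at column 251, with the layer 1 sticks at rows 140 and 229 crossing square. I lower it.

Call:
play_rows(deltas=[-1, -2, 40, 0, 0, 0, 0, 40, 0, 0, 0, 0, 25, 0, 0, 0, 0, 10, 0, 0, 0, 0, 3, 0, 0, 0, 0, 0, 0, 0, 0, 0, 0, 0, 0, 0, 0, 0, 0, 0.4, 0, 0, 0, 0, 0.4, 0, 0, 0, 0, 0.4, 0, 0, 0, 0, 0.4, 0, 0, -20, 0, 0.4, 0, 0, -45, 0, 0.4, 0, 0, -45, 0, 0.4, 0, 0, -30, 0, 0.4, 0, 0, 0, 0, 0.4])

```text
t: 29.7
eef_pos: [0.5293, 0.1919, 0.1879]
eef_rot: [-0.621, 0.784, -0.001, 0.005]
ft_force: [-0.3, -0.2, -0.8]
width: 0.0339
finger_force: 0.0
```

```bash
python3 look.py w12 stand .064 .045 0 .041 1.5708;  python3 look.py w12t jig .042 0 -.12 .018 0 top
```

```text
stand roll 0.001 d mm [  2.9   4.7 146.9] t 29.7 w 0.0339 f 0.0 [-0.3 -0.2 -0.8] z 0.1879
wood 6060.0 [-0.7 -6.8] [[64.0, 62.0], [61.0, -68.0], [-57.0, -66.0], [-72.0, 63.0]]
jig roll 1.530 d mm [ -89.  -550.7  167.6] t 29.8 w 0.0343 f 0.0 [ 0.2 -0.6 -0.1] z 0.1856
wood 649.5 [-153.2  -70.2] [[-119.0, -22.0], [-104.0, -108.0], [-187.0, -118.0], [-201.0, -33.0]]
wood 268.0 [   1.5 -117.3] [[-63.0, -106.0], [65.0, -105.0], [67.0, -129.0], [-61.0, -130.0]]
wood 141.5 [   8.  -299.1] [[111.0, -256.0], [124.0, -299.0], [-92.0, -341.0], [-104.0, -300.0]]
wood 54.5 [  60.  -434.2] [[151.0, -372.0], [166.0, -395.0], [-28.0, -495.0], [-42.0, -472.0]]
```

Call:
play_rows(deltas=[0, 0, 0, 0.15, 0.4, 0, 0, 0, 0.15, 0.4, 0, 0, 0, 0.15, 0.4, 0, 0, 0, 0.15, 0.4, 0, 0, 0, 0.15, 0.4, 0, 0, 0, 0.15, 0.4, 0, 0, 0, 0.15, 0.4, 0, 0, 0, 0.15, 0.4, 0, 0, 0, 0.15, 0.4, 0, 0, 0, 0.15, 0.4, 0, 0, 0, 0.03, 0.4])

```text
t: 30.9
eef_pos: [0.5251, 0.19, 0.1814]
eef_rot: [0.095, 0.995, -0.001, -0.001]
ft_force: [0.2, 0.2, 0.8]
width: 0.0342
finger_force: 0.0
```

Call:
play_rows(deltas=[-6, -34, 0, 0, 0.4, -6, -34, 0, 0, 0.4, -6, -34, 0, 0, 0.4, -6, -34, 0, 0, 0.4, -6, -34, 0, 0, 0.4, -6, -34, 0, 0, 0.4, -6, -34, 0, 0, 0.4, -6, -34, 0, 0, 0.4, -6, -34, 0, 0, 0.4, -6, -34, 0, 0, 0.4, -6, -34, 0, 0, 0.4, -6, -34, 0, 0, 0.4, -6, -34, 0, 0, 0.4, -6, -34, 0, 0, 0.4, -6, -34, 0, 0, 0.4, -4, -36, 0, 0, 0.4, 0, 0, 0, 0, 0.4, 0, 0, 0, 0, 0.4])

```text
t: 32.7
eef_pos: [0.5144, -0.3642, 0.182]
eef_rot: [0.095, 0.995, 0.0, -0.001]
ft_force: [0.2, 0.8, 0.5]
width: 0.0342
finger_force: 0.0
```

```bash
python3 look.py w13 jig .042 0 -.12 .018 0
```

```text
jig roll -0.001 d mm [  2.8  -2.9 164. ] t 32.7 w 0.0342 f 0.0 [0.2 0.8 0.5] z 0.1820
wood 279.0 [ 112.2 -386.8] [[87.0, -409.0], [74.0, -390.0], [139.0, -363.0], [153.0, -383.0]]
wood 2048.5 [  -4.8 -120.6] [[-65.0, -130.0], [-65.0, -111.0], [63.0, -110.0], [63.0, -131.0]]
wood 1403.5 [   1.7 -312.1] [[-77.0, -363.0], [-94.0, -328.0], [95.0, -251.0], [121.0, -293.0]]
wood 1535.5 [-135.7  -79.8] [[-163.0, -122.0], [-163.0, -41.0], [-106.0, -35.0], [-106.0, -122.0]]
```

Call:
play_rows(deltas=[3, -3, 40, 0, 0.4, 0, 0, 40, 0, 0.4, 0, 0, 40, 0, 0.4, 0, 0, 30, 0, 0.4, 0, 0, 11, 0, 0.4, 0, 0, 3, 0, 0.4, 0, 0, 0, 0, 0.4, 0, 0, 0, 0, 0, 0, 0, 0, 0, 0, 0, 0, 0, 0, 0, 0, 0, 0, 0, 0, 0, 0, 0, 0, 0, 0, 0, 0, 0, 0, 0, 0, -20, 0, 0, 0, 0, -45, 0, 0, 0, 0, -48, 0, 0, 0, 0, -48, 0, 0], squeeze=60)

```text
t: 34.45
eef_pos: [0.5117, -0.3657, 0.1822]
eef_rot: [0.095, 0.995, 0.0, -0.0]
ft_force: [0.3, -0.8, -0.6]
width: 0.019
finger_force: 60.2
```

Call:
play_rows(deltas=[0, 0, -10, 0.15, 0, 0, 0, -10, 0.15, 0, 0, 0, 0, 0.15, 0, 0, 0, 0, 0.15, 0, 0, 0, 0, 0.15, 0, 0, 0, 0, 0.15, 0, 0, 0, 0, 0.15, 0, 0, 0, 0, 0.15, 0, 0, 0, 0, 0.15, 0, 0, 0, 0, 0.15, 0, 0, 0, 0, 0.112, 0, 0, 0, 0, 0, 0])

```text
t: 35.65
eef_pos: [0.5121, -0.3655, 0.2004]
eef_rot: [0.784, 0.621, -0.0, -0.0]
ft_force: [-0.2, 0.0, 0.5]
width: 0.0186
finger_force: 60.3
```

Call:
play_rows(deltas=[34, -13, 0, 0, 0, 34, -13, 0, 0, 0, 34, -13, 0, 0, 0, 34, -13, 0, 0, 0, 34, -13, 0, 0, 0, 34, -13, 0, 0, 0, 34, -13, 0, 0, 0, 34, -13, 0, 0, 0, 34, -13, 0, 0, 0, 34, -13, 0, 0, 0, 34, -13, 0, 0, 0, 34, -13, 0, 0, 0, 34, -13, 0, 0, 0, 34, -13, 0, 0, 0, 34, -13, 0, 0, 0, 34, -11, 0, 0, 0, 0, 0, 0, 0, 0, 0, 0, 0, 0, 0])

```text
t: 37.45
eef_pos: [0.436, 0.2115, 0.2005]
eef_rot: [0.783, 0.623, 0.0, -0.0]
ft_force: [-0.6, -1.0, -0.6]
width: 0.019
finger_force: 60.3
```

```bash
python3 look.py w14 stand .064 -.045 0 .041 1.5708
```

```text
stand roll 0.006 d mm [ -0.5   0.6 159.5] t 37.5 w 0.0190 f 60.3 [-0.6 -1.  -0.6] z 0.2005
wood 16035.0 [  1.6 -52. ] [[-69.0, 60.0], [56.0, 63.0], [93.0, -196.0], [-69.0, -200.0]]
```

View pics/w14.png

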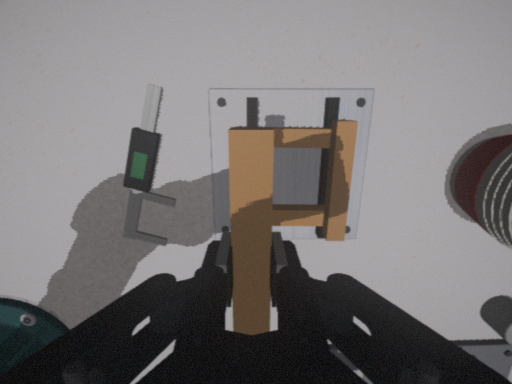

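The wrist view shows stick 3 square on layer 1 at (342,180), the held stick at column 251 over the other bearer, and the caliper undisturbed. I lower it.

Call:
play_rows(deltas=[0, 1, 40, 0.006, 0, 0, 0, 40, 0, 0, 0, 0, 40, 0, 0, 0, 0, 25, 0, 0, 0, 0, 11, 0, 0, 0, 0, 3, 0, 0, 0, 0, 0, 0, 0, 0, 0, 0, 0, 0, 0, 0, 0, 0, 0.4, 0, 0, 0, 0, 0.4, 0, 0, 0, 0, 0.4, 0, 0, 0, 0, 0.4, 0, 0, -20, 0, 0.4, 0, 0, -45, 0, 0.4, 0, 0, -45, 0, 0.4, 0, 0, -45, 0, 0.4, 0, 0, 0, 0, 0.4, 0, 0, 0, 0, 0.4])

```text
t: 39.3
eef_pos: [0.4374, 0.2112, 0.1971]
eef_rot: [0.785, 0.619, 0.001, -0.0]
ft_force: [-0.2, 1.0, -0.3]
width: 0.0343
finger_force: 0.0
```

```bash
python3 look.py w15 stand .064 -.045 0 .041 1.5708
python3 - <<'E'
from h import *
go('jig',.1125,0,.057)
E
```

```text
stand roll -0.004 d mm [ -0.6  -0.8 156.1] t 39.3 w 0.0343 f 0.0 [-0.2  1.  -0.3] z 0.1971
wood 11706.5 [-0.5  2.4] [[-63.0, 63.0], [56.0, 63.0], [71.0, -67.0], [-66.0, -67.0]]
jig roll 1.525 d mm [295.  432.8 139. ] t 39.4 w 0.0342 f 0.0 [-0.9  1.   0.9] z 0.1960
```

View pics/w15.png

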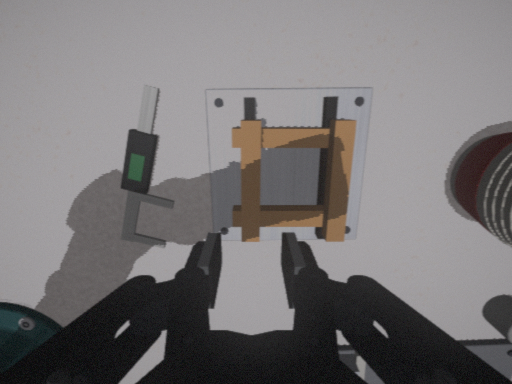

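The wrist view shows all four sticks stacked: layer 2 at columns 251 and 341, layer 1 at rows 137 and 216, square. Next I close the jig.

Call:
play_rows(deltas=[0, 0, -20, -0.15, 0.6, 0, 0, -20, -0.15, 0.6, 0, 0, 0, -0.15, 0.6, 0, 0, 0, -0.15, 0.6, 0, 0, 0, -0.15, 0.6, 0, 0, 0, -0.15, 0.6, 0, 0, 0, -0.15, 0.6, 0, 0, 0, -0.15, 0.6, 0, 0, 0, -0.15, 0.6, 0, 0, 0, -0.15, 0.6, 0, 0, 0, -0.117, 0.6])

```text
t: 40.45
eef_pos: [0.4359, 0.2099, 0.2344]
eef_rot: [0.093, 0.996, -0.001, -0.002]
ft_force: [0.1, -1.4, 0.4]
width: 0.0515
finger_force: 0.0
```

Call:
play_rows(deltas=[-24, -36, 0, 0, 0.6, -24, -36, 0, 0, 0.6, -24, -36, 0, 0, 0.6, -24, -36, 0, 0, 0.6, -24, -36, 0, 0, 0.6, -24, -36, 0, 0, 0.6, -24, -36, 0, 0, 0.6, -24, -36, 0, 0, 0.6, -24, -36, 0, 0, 0.6, -24, -36, 0, 0, 0.6, -24, -36, 0, 0, 0.6, -26, -36, 0, 0, 0.6, 0, 0, 0, 0, 0.6, 0, 0, 0, 0, 0.6])

```text
t: 41.85
eef_pos: [0.6385, -0.2696, 0.2335]
eef_rot: [0.097, 0.995, 0.001, -0.002]
ft_force: [0.3, 0.4, -0.2]
width: 0.0517
finger_force: 0.0
```

```bash
python3 look.py w16 jig .042 .1097 0 .057 0
```

```text
jig roll -0.003 d mm [ -2.9   0.7 176.5] t 41.9 w 0.0517 f 0.0 [ 0.3  0.4 -0.2] z 0.2335
wood 848.0 [  69.6 -269.6] [[139.0, -321.0], [7.0, -285.0], [8.0, -224.0], [140.0, -252.0]]
```

View pics/w16.png

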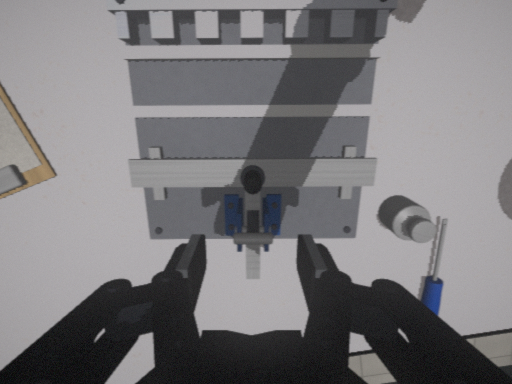

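The jig is empty, with the post at (252,180) between the fingers and the pawl still up (cross bar at row 238). I grip the handle and push it home.

Call:
play_rows(deltas=[-3, 1, 45, 0, 0.6, 0, 0, 45, 0, 0.6, 0, 0, 45, 0, 0.6, 0, 0, 30, 0, 0.6, 0, 0, 11, 0, 0.6, 0, 0, 0, 0, 0.3, 0, 0, 0, 0, 0, 0, 0, 0, 0, 0, 0, 0, 0, 0, 0, 0, 0, 0, 0, 0, 0, 0, 0, 0, 0, 0, 0, 0, 0, 0], squeeze=60)

```text
t: 43.1
eef_pos: [0.6436, -0.2696, 0.0619]
eef_rot: [0.096, 0.995, -0.001, 0.001]
ft_force: [-2.1, -3.9, 5.3]
width: 0.0182
finger_force: 59.8
```

Call:
play_rows(deltas=[5, 0, 0, 0, 0, 5, 0, 0, 0, 0, 5, 0, 0, 0, 0, 5, 0, 0, 0, 0, 5, 0, 0, 0, 0, 5, 0, 0, 0, 0, 4, 0, 0, 0, 0, 2, 0, 0, 0, 0, 1, 0, 0, 0, 0, 1, 0, 0, 0, 0, 1, 0, 0, 0, 0, 0, 0, 0, 0, 0, 0, 0, 0, 0, 0])

```text
t: 44.4
eef_pos: [0.6093, -0.2631, 0.0619]
eef_rot: [0.095, 0.995, -0.002, 0.005]
ft_force: [4.8, -5.4, -0.0]
width: 0.0182
finger_force: 59.3
```

Run:
```python
from h import *
go('jig',.0747,0,.057)
```

```text
jig roll -0.001 d mm [ 2.2 -0.1  4.9] t 44.4 w 0.0182 f 59.3 [ 4.8 -5.4 -0. ] z 0.0619
```

Call:
play_rows(deltas=[2, 0, 0, 0, 0, 2, 0, 0, 0, 0, 0, 0, 0, 0, 0, 0, 0, 0, 0, 0])

```text
t: 44.8
eef_pos: [0.6094, -0.2631, 0.062]
eef_rot: [0.095, 0.995, -0.003, 0.009]
ft_force: [11.0, -8.0, -7.1]
width: 0.018
finger_force: 59.0
```

Call:
play_rows(deltas=[-5, 0, 0, 0, 0, 0, 0, 0, 0, 0, 0, 0, 0, 0, 1, 0, 0, 0, 0, 1, 0, 0, 0, 0, 1, 0, 0, 0, 0, 1, 0, 0, -35, 0, 1, 0, 0, -45, 0, 1, 0, 0, -45, 0, 1, 0, 0, -25, 0, 1, -31, 0, 0, 0, 1, -31, 0, 0, 0, 1, -31, 0, 0, 0, 1, 0, 0, 0, 0, 1, 0, 0, 0, 0, 1])

```text
t: 46.3
eef_pos: [0.6968, -0.2779, 0.2095]
eef_rot: [0.095, 0.995, 0.0, -0.001]
ft_force: [-1.0, -0.4, 0.3]
width: 0.0857
finger_force: 0.0
```

Run:
```python
from h import *
print(loc('jig',[.7021,-.2806]))
q=loc('jig',[.7021,-.2806])
go('jig',q[0],0,.107)
c=shot('wrist','w17')
```

```text
[0.1712958  0.00050028]
jig roll 0.000 d mm [ -5.7  -2.2 102.5] t 46.3 w 0.0857 f 0.0 [-1.  -0.4  0.3] z 0.2095
```

View pics/w17.png

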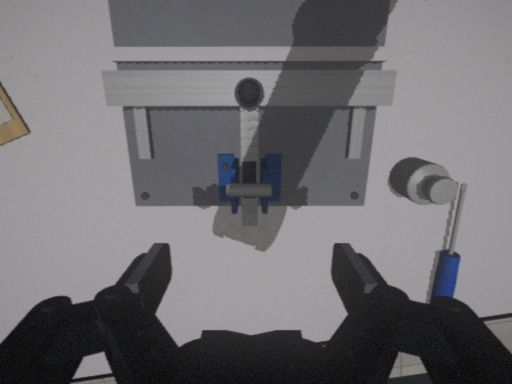

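The wrist view shows the bar home (row 88) and the upright pawl's cross bar at (249,190), inside the finger opening. I descend and grip it.

Call:
play_rows(deltas=[-6, -1, 40, 0, 1, 0, 0, 40, 0, 1, 0, 0, 20, 0, 1, 0, 0, 2, 0, 1, 0, 0, 0, 0, 0.4, 0, 0, 0, 0, 0.2, 0, 0, 0, 0, 0.2, 0, 0, 0, 0, 0.2, 0, 0, 0, 0, 0.2, 0, 0, 0, 0, 0.2, 0, 0, 0, 0, 0.2], squeeze=50)

```text
t: 47.45
eef_pos: [0.7036, -0.2812, 0.1109]
eef_rot: [0.095, 0.995, -0.0, 0.001]
ft_force: [-1.4, 0.3, 5.5]
width: 0.036
finger_force: 49.3
```

Call:
play_rows(deltas=[7, 0, 1, 0, 0.2, 7, 0, 2, 0, 0.2, 6, 0, 3, 0, 0.2, 6, 0, 3, 0, 0.2, 6, 0, 4, 0, 0.2, 5, 0, 5, 0, 0.2, 5, 0, 5, 0, 0.2, 4, 0, 6, 0, 0.2, 3, 0, 6, 0, 0.2, 3, 0, 6, 0, 0.2, 2, 0, 7, 0, 0.2, 1, 0, 7, 0, 0.2, 0, 0, 7, 0, 0.2, 0, 0, 2, 0, 0.2, 0, 0, 0, 0, 0.2, 0, 0, 0, 0, 0.2])

```text
t: 49.05
eef_pos: [0.6615, -0.2731, 0.0492]
eef_rot: [0.093, 0.996, -0.004, 0.013]
ft_force: [15.0, -1.3, 3.9]
width: 0.0345
finger_force: 57.6
```

Run:
```python
from h import *
go('jig',.116,0,.041)
c=shot('wrist','w18')
```

```text
jig roll 0.003 d mm [14.  -0.2  8.2] t 49.0 w 0.0345 f 57.6 [15.  -1.3  3.9] z 0.0492
```

View pics/w18.png

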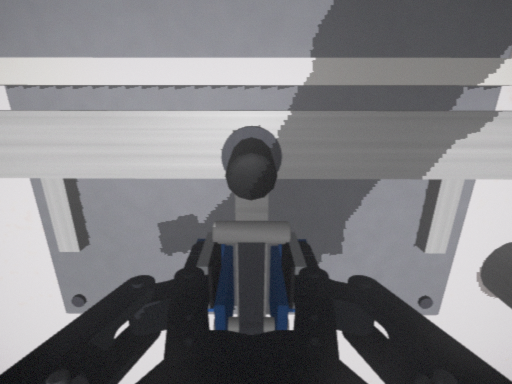

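The fingers have slipped behind the cross bar (bar at (252,232), ahead of the pads). I ease off, open, rise and look.

Call:
play_rows(deltas=[-5, 0, 0, 0, 0.2, -5, 0, 0, 0, 0.2, 0, 0, 0, 0, 1, 0, 0, 0, 0, 1, 0, 0, 0, 0, 1, 0, 0, 0, 0, 1, 0, 0, -30, 0, 1, 0, 0, -40, 0, 1, 0, 0, -40, 0, 1, 0, 0, -40, 0, 1, 0, 0, 0, 0, 1, 0, 0, 0, 0, 1])

```text
t: 50.3
eef_pos: [0.6587, -0.2723, 0.1952]
eef_rot: [0.095, 0.995, -0.0, 0.001]
ft_force: [-0.2, 0.1, -1.1]
width: 0.0851
finger_force: 0.0
```

Run:
```python
from h import *
go('jig',.116,0,.08)
c=shot('wrist','w19');i=c['image']
for t in (0,.1,.2,.3,.5):print(t,pix(c,np.r_[w('jig',.178-.062*np.cos(t),0),.06+.062*np.sin(t)]).round(1))
s=shot('side','s19')
for t in (0,.1,.2,.3,.5):print(t,pix(s,np.r_[w('jig',.178-.062*np.cos(t),0),.06+.062*np.sin(t)]).round(1))
print('post',pix(c,np.r_[w('jig',.0775,0),.091]).round(1))
a=cv2.resize(i[90:282,128:384],(400,300),interpolation=cv2.INTER_CUBIC);b=cv2.resize(s['image'][210:310,240:373],(400,300),interpolation=cv2.INTER_CUBIC);cv2.imwrite('pics/c19.png',np.hstack([a,b]))
```

```text
jig roll -0.001 d mm [ 11.1  -0.4 115.2] t 50.3 w 0.0851 f 0.0 [-0.2  0.1 -1.1] z 0.1952
0 [251.4 172.3]
0.1 [251.4 174. ]
0.2 [251.4 176.4]
0.3 [251.4 179.5]
0.5 [251.5 187.6]
0 [309.4 259.5]
0.1 [309.8 258.3]
0.2 [310.4 257.1]
0.3 [311.2 256. ]
0.5 [313.3 253.9]
post [251.5 138. ]
```

View pics/c19.png

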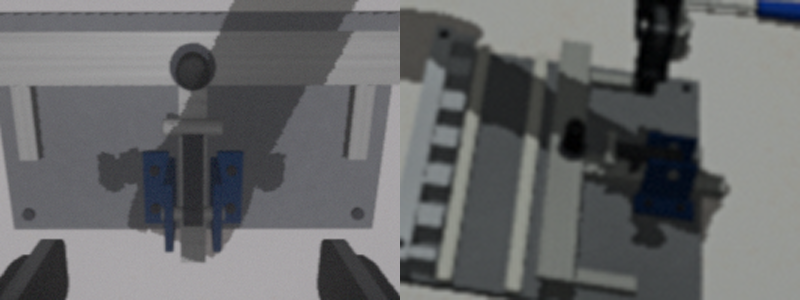

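The crop shows the cross bar at (193,126), about pixel (251.5,170.6), matching the pawl-down prediction (251.4,172). I press it gently from above with closed fingers to seat it.

Call:
play_rows(deltas=[12, 0, 0, 0, 0, 0, 0, 0, 0, 0, 0, 0, 0, 0, 0, 0, 0, 0, 0, 0, 0, 0, 30, 0, 0, 0, 0, 40, 0, 0, 0, 0, 35, 0, 0, 0, 0, 14, 0, 0, 0, 0, 5, 0, 0, 0, 0, 3, 0, 0, 0, 0, 2, 0, 0, 0, 0, 2, 0, 0, 0, 0, 1, 0, 0, 0, 0, 0, 0, 0, 0, 0, 0, 0, 0], squeeze=20)

```text
t: 51.9
eef_pos: [0.6482, -0.2707, 0.0656]
eef_rot: [0.095, 0.995, -0.0, 0.002]
ft_force: [-1.5, 1.4, 9.0]
width: 0.0004
finger_force: 4.5
```

Call:
play_rows(deltas=[0, 0, -10, 0, 0, 0, 0, -40, 0, 0, 0, 0, -45, 0, 0, 0, 0, -45, 0, 0, 0, 50, -30, 0, 0, 0, 50, 0, 0, 0, 0, 50, 0, 0, 0, 0, 50, 0, 0, 0, 0, 0, 0, 0, 0, 0, 0, 0, 0, 0])

```text
t: 52.9
eef_pos: [0.684, -0.0778, 0.2288]
eef_rot: [0.093, 0.996, 0.0, 0.001]
ft_force: [0.3, -1.5, -0.4]
width: 0.0003
finger_force: 0.0
```

Run:
```python
from h import *
c=shot('top','t20');s=shot('side','s20')
for f,z in(('stand',.064),):
  for a,k in blobs(wood(c['image']),40):
    r=cv2.minAreaRect(k);print(a,(1000*loc(f,onz(c,r[0],z))).round(1),[(1000*loc(f,onz(c,p,z))).round(0).tolist() for p in cv2.boxPoints(r)])
a=cv2.resize(c['image'][60:260,130:400],(400,296),interpolation=cv2.INTER_CUBIC);b=cv2.resize(s['image'][130:330,180:450],(400,296),interpolation=cv2.INTER_CUBIC);cv2.imwrite('pics/c20.png',np.hstack([a,b]))
```

```text
650.5 [   2.7 -495.8] [[34.0, -447.0], [52.0, -531.0], [-28.0, -544.0], [-46.0, -461.0]]
102.5 [-60.4 348.2] [[-103.0, 367.0], [-13.0, 364.0], [-17.0, 329.0], [-107.0, 333.0]]
139.5 [ 169.8 -713.1] [[269.0, -667.0], [283.0, -708.0], [74.0, -758.0], [60.0, -718.0]]
52.5 [ 226.1 -843.9] [[312.0, -778.0], [328.0, -800.0], [142.0, -908.0], [127.0, -886.0]]
```

View pics/c20.png

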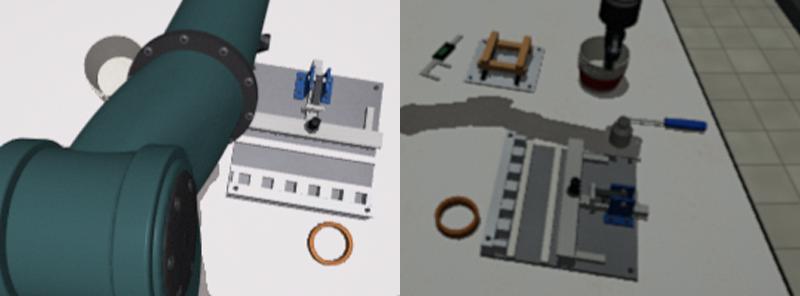

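The side crop shows the stack standing square at (507,55), the jig empty and closed with the pawl down, and the bystanders in place. One numeric check of the stack outline, then I hand in.

Run:
```python
from h import *
s=pickle.load(open('pics/s20.pkl','rb'));m=wood(s['image'])
exp=np.zeros(m.shape,np.uint8)
for l,(z0,z1) in enumerate(((.024,.044),(.044,.064))):
  for o in(-.045,.045):
    P=[pix(s,np.r_[w('stand',*((a,o+b) if l==0 else (o+b,a))),z]) for a in(-.065,.065) for b in(-.01,.01) for z in(z0,z1)]
    cv2.fillConvexPoly(exp,cv2.convexHull(np.array(P,np.float32)).round().astype(int),1)
bx=cv2.boundingRect(exp);x,y,W,H=bx
m2=np.zeros_like(exp);m2[y-8:y+H+8,x-8:x+W+8]=m[y-8:y+H+8,x-8:x+W+8]
print(bx,cv2.boundingRect(m2),'iou %.2f'%((m2&exp).sum()/(m2|exp).sum()),(m2&~exp&1).sum(),(exp&~m2&1).sum())
ok=(m2&exp).sum()/(m2|exp).sum()
if ok>.65:
    from station import bot
    print(bot.job_done())
```

```text
(232, 150, 38, 32) (232, 151, 38, 27) iou 0.51 1 349
```

The wood pixels lie inside the expected outline with only 1 px outside. The missing ones are the shaded stick sides, so the stack is as planned.

```bash
python3 -c "
from station import bot
print(bot.job_done())"
```

```text
the job is handed in; nothing more can be done
None
```

The job is handed in: all four sticks are stacked crosswise in two layers, square and centred on the stand, and the empty jig is closed with its bar home and the pawl down; the last side view showed the nearby bystanders in place.

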